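# Start the slide dryer

### The arm

A 6-joint arm with a two-finger parallel gripper is mounted at the origin on a cart in front of the work surface, level with it; the furniture and walls round the work are solid. World frame = base frame: x ahead of the robot, y to its left, z up, the work surface at z = 0. Lengths are in m, angles in rad, forces in N, time in s.
With the tool pointing down it reaches from about 0.4 to 0.825 m from the base axis. Payload 7 kg.
Tool frame: the origin (TCP) lies at the centre of the arm's flange, where the gripper is bolted on; the fingertips stand 178 mm ahead of it and the grasp point (between the pads) lies arm.tcp_to_grasp ahead of it (arm.tcp_to_grasp is the distance from the TCP to the grasp point, in m); z points along the fingers, y is the direction in which the jaws open and shut (so a half turn about z gives the same grasp; the last joint's range is limited). The gripper opens to 88 mm and grips with 3 to 60 N. Pads are 19 mm wide; open, the fingers measure 130 mm over their backs; the gripper's body (78 mm by 193 mm) begins 47 mm behind the grasp point.
Start: joints at [1.582, 0.359, 0.012, 0, -1.224, -0.288], TCP at [0.184, 0.649, 0.405] pointing down, gripper open.
Joint ranges: [-3.07, 3.07], [-1.43, 2.12], [-1.02, 1.25], [-3.03, 1.67], [-3.05, -0], [-3.03, 3.03]. Speed limits (rad/s): [2.39, 2.39, 3.01, 3.14, 3.14, 3.14].

### API

Orientations are given as [roll, pitch, yaw] about the fixed x, y, z axes, in that order (R = Rz(yaw) Ry(pitch) Rx(roll)).
In Python, from station import arm gives the robot as it stands.
- The arm moves only by the tool move_arm, never from a script. Its argument "deltas" is a list of rows, each a list of 6 numbers: the shift along the world's x, y, z in mm, then the turn, a rotation vector about the world's x, y, z in degrees. In form: [[tx, ty, tz, ax, ay, az], ...]. A call has exactly 5 rows; each row shifts and turns the commanded pose from where the row before left it; what a row does not reach is not made up. A row lasts 1/12 s, in which the tool goes at most 41.7 mm and 7.16 degrees, less where a joint would pass 70% of its speed; a pose out of reach is approached as far as the arm can. A call with a gripper value outside its range is refused whole. "claw" is the closure in counts, from 0 (fully open) to 255 (shut), set as the call begins (left out, the last holds). The fingers move at their own pace and stop on an object; "squeeze" is the grip in N (left out, the last holds). Time passes only in rows, so rows that do not move let the fingers close, or fill a call up. It gives the time, the measured TCP pose, the force and the opening at its end, in the units of the state.
- arm.get_state(): the state, without advancing time (a new reading comes with each control period).
- arm.grab_frame(name): name is "scene" or "top" or "wrist"; returns the picture (480x640x3 uint8, red, green, blue); there is no depth.
- arm.calibration(name): a dict with "intrinsics" (3x3 intrinsics, pixels), "k1" (the pictures are not rectified: a ray, as slopes to the right and down, at radius r is drawn at 1 + k1 r^2 times it, then the intrinsics apply), "T" (4x4, takes a point from camera to world coordinates); the wrist camera has in their place "mount" (4x4, takes a point from camera to tool coordinates, whose origin is the TCP and whose axes are the flange's). Camera axes: x right, y up, looking along -z (the intrinsics and any distortion apply to the point x, -y, -z); pixel columns grow to the right and rows downward; lengths in m; the calibration is good to about 2 mm. A picture is of the moment at which its call begins: read the wrist's pose just before it. calibration takes no time and is no camera call.
- arm.job_done(): hands the job in, once; it reports no verdict.
Trained networks look in the newest picture that a camera, given by its name, has taken for a name from the list of things; names that differ only in an ending like _2 or _b are one class to them, and where a whole thing is asked for, a point or a joint stands for the part that bears it (a point fixed in the world has none). Each returns a list of dicts, best first, with "score" (0 to 1); they miss things now and then, are a little off and sometimes report something else, mostly with a low value. They report only what shows in the picture. A call takes as long as a camera call.
- arm.spot_in(thing, camera): "xy" ([column, row] in pixels, amid what is visible of it).
- arm.masks_of(thing, camera): "pixels" (480x640 bool, what is visible of it) and "xy" ([column, row] in pixels, amid what is visible of it).
- arm.spot_point(thing, camera): "xy" ([column, row] in pixels: a listed point, or the origin of a listed thing).
The state is a dict: "t": time; "q": joint angles; "qd": joint speeds; "joint_efforts": joint torques, N m; "eef_pos": TCP position; "ee_rot": TCP orientation; "force": force on the tool from outside, world axes, zero at the start; "moment": the same for the moment, N m; "width": finger opening in m.
Only numpy, scipy, OpenCV 4.12 (cv2) and the standard library are available. Lean on these libraries where they do the work, as an engineer would, in place of code of your own. Each camera call takes 0.05 s, during which the arm holds its last target. There are 200 camera calls.

### The job

The rack of slides is already in the slide dryer: start its drying cycle by pushing and pressing with the fingertips, lifting nothing. First push the open lid down until it is fully shut, then press the rocker switch over at the end with the pale bar to switch it on, then press the blue programme key right down, where it stays, and last press the green start key fully down and let it come back up. Leave the yellow key unpressed, and leave the jar, the beaker, the cassette and the dish standing where they are.

Things in the scene. Friction and masses are not known exactly. Their poses are not given: they have to be found in the camera images.
- dryer: white slide dryer fixed on the bench, 208 (x) by 224 mm (y). Origin under it at bench height; x points from the keys (near the robot) to the lid hinge, y to its left. In front a grey deck 68 mm high with a row, all at x = -62 mm: rocker at y = +80 mm, round keys at y = +26, -26, -78 mm in any colour order. Behind it (x = -24 to 112 mm) the chamber, walls 85 mm high, the slide rack fixed inside
- bath_corner (a point): top corner, towards the dryer and the back, of the white water bath that stands fixed on the bench to the left of the dryer (its case spans about x 0.18 to 0.62, y 0.19 to 0.63, up to 230 mm high); not part of the job, to be passed over or kept clear of
- lid (a joint): angle of the lid in rad: 0 shut (level), positive open; it starts about 0.45 to 0.9 open. A stiff hinge holds it where it is left; a push of 1 to 3 N down on it closes it
- lid_hinge (a point): middle of the lid's hinge line, which runs along the dryer's y at the back, 114 mm behind the dryer's origin and 86 mm above the bench; the underside of the lid lies on it
- lid_edge (a point): middle of the lid's upper front edge. The lid has a blue frame and a clear window, reaches 136 mm from the hinge, is 220 mm wide and 10 mm thick; shut, its top is 96 mm above the bench
- rocker (a joint): tilt of the rocker in rad: -0.2 off (the end with the pale bar is up), +0.2 on (that end is down); stays where it is left and needs 2 to 4 N at its end
- rocker_on_end (a point): point on top of the black rocker switch (48 mm long along the dryer's x, 24 mm wide), at the pale bar on its end nearest the robot, 16 mm from its pivot and 8 mm above it (the pivot is 74.5 mm above the bench); goes down about 6 mm when switched on
- blue_key (a joint): travel of the blue key in m: 0 up, 0.006 fully down; about 3 N moves it and it stays where it is left
- blue_key_top (a point): blue key cap, 30 mm across and upright, in a black collar in the dryer's front row; this point is the centre of its top face, about 18 mm above the grey deck (world z about 0.086) when up; 6 mm travel
- yellow_key (a joint): travel of the yellow key in m: 0 up, 0.006 fully down; moves as the blue one does
- yellow_key_top (a point): yellow key cap, 30 mm across and upright, in a black collar in the dryer's front row; this point is the centre of its top face, about 18 mm above the grey deck (world z about 0.086) when up; not to be pressed
- green_key (a joint): travel of the green key in m: 0 up, 0.006 fully down; a spring brings it back, 2 N to begin and 5 N fully down
- green_key_top (a point): green key cap, 30 mm across and upright, in a black collar in the dryer's front row; this point is the centre of its top face, about 18 mm above the grey deck (world z about 0.086) when up; 6 mm travel
- staining_jar: glass staining jar with a knobbed lid, 55 mm across, 114 mm tall, loose, a bystander; origin at the centre of its underside
- beaker: small beaker, 52 mm across, 65 mm tall, loose, a bystander; origin at the centre of its underside
- cassette_b1: green specimen cassette, 40x28x11 mm, loose, a bystander; origin at the centre of its underside
- petri_dish: clear round dish, 57 mm across, 12 mm high, loose, a bystander; origin at the centre of its underside

How it is judged:
By the outcome, as a careful person would: the job done as asked, in the order asked, and still so for the second after the job is handed in, with the robot touching nothing.
It also fails if it takes over 51 s, if anything falls off the work surface, if the arm or the gripper's body presses on something with over 40 N, if the wrist force passes 120 N, or if a joint passes its speed limit or range.

## Working session

There is one attempt and no reset: what is moved stays moved. The work goes in short steps, Python scripts to look and compute and a tool call to move; the robot and the scene stay as the last step left them, time stands still between calls to the robot, and variables do not carry over. Pictures are saved under pics/ and viewed, about 8 in all and at most 12, crops included, and the job is handed in when it is done.

Besides the shell and the picture viewer there is one more tool, called after "Emit:" as a command line: name --pt "numbers of a row" for each row, then --argument value for the rest. move_arm: Moves the arm, as the interface text tells. Its arguments: {"type":"object","properties":{"deltas":{"type":"array","items":{"type":"array","items":{"type":"number"}}},"claw":{"type":"number"},"squeeze":{"type":"number"}},"required":["deltas"]}

```bash
mkdir -p pics
cat > h.py <<'E'
import numpy as np, cv2
from scipy.spatial.transform import Rotation as R
from scipy.optimize import least_squares
from station import arm
def camT(name, st=None):
    c=arm.calibration(name)
    if 'T' in c: T=np.array(c['T'])
    else:
        st=st or arm.get_state(); W=np.eye(4); W[:3,:3]=R.from_euler('xyz',st['ee_rot']).as_matrix(); W[:3,3]=st['eef_pos']; T=W@np.array(c['mount'])
    return np.array(c['intrinsics']),c['k1'],T
def ray(cam,xy):
    K,k1,T=cam
    u=cv2.undistortPoints(np.array([[xy]],float),K,np.array([k1,0,0,0.]))[0,0]
    d=T[:3,:3]@np.array([u[0],-u[1],-1]); return T[:3,3],d/np.linalg.norm(d)
def onz(cam,xy,z):
    o,d=ray(cam,xy); return o+d*(z-o[2])/d[2]
def proj(cam,p):
    K,k1,T=cam
    q=T[:3,:3].T@(np.asarray(p)-T[:3,3]); x,y=q[0]/-q[2],-q[1]/-q[2]; f=1+k1*(x*x+y*y)
    return np.array([K[0,0]*x*f+K[0,2],K[1,1]*y*f+K[1,2]])
def tri(rs):
    A=sum(np.eye(3)-np.outer(d,d) for o,d in rs); b=sum((np.eye(3)-np.outer(d,d))@o for o,d in rs)
    p=np.linalg.solve(A,b); return p,[np.linalg.norm(np.cross(p-o,d)) for o,d in rs]
E
python3 - <<'E'
from h import *
print(arm.get_state(), arm.tcp_to_grasp)
ims={n:arm.grab_frame(n) for n in('scene','top')}
for n in ims: cv2.imwrite(f'pics/{n}0.png',ims[n][:,:,::-1])
cams={n:camT(n) for n in ims}
for n in ims: print(n,cams[n][2].round(3).tolist())
for t in 'dryer bath_corner lid_hinge lid_edge rocker_on_end blue_key_top yellow_key_top green_key_top staining_jar beaker cassette_b1 petri_dish'.split():
    rs=[]
    for n in ims:
        r=arm.spot_point(t,n)
        print(t,n,[(np.round(x['xy']).tolist(),round(x['score'],2)) for x in r[:2]])
        if r: rs.append(ray(cams[n],r[0]['xy']))
    if len(rs)==2: p,e=tri(rs); print('   ',p.round(4),np.round(e,4))
E
```

```text
{'t': 0.0, 'q': array([ 1.58209578e+00,  3.59397319e-01,  1.10743531e-02, -3.58268833e-04,
       -1.22410219e+00, -2.88093983e-01]), 'qd': array([ 0.00052406, -0.00015877, -0.00252242,  0.0021324 , -0.00018666,
        0.00136644]), 'joint_efforts': array([-4.73323835e-04, -5.82711017e+01,  2.93048537e+01,  6.99741796e+00,
        7.01118741e-03, -1.57665850e-04]), 'eef_pos': array([0.1844098 , 0.64912398, 0.40372098]), 'ee_rot': array([ 3.13993525e+00, -1.39923510e-04, -2.76916426e-01]), 'force': array([-0.22386289, -0.33292452, -0.04569915]), 'moment': array([ 0.0198883 , -0.01435751, -0.02278393]), 'width': 0.08759747861243221} 0.1593
scene [[0.664, 0.352, -0.659, -0.003], [-0.747, 0.332, -0.576, -0.566], [0.016, 0.875, 0.484, 0.597], [0.0, 0.0, 0.0, 1.0]]
top [[0.02, 0.986, -0.163, 0.458], [-1.0, 0.018, -0.013, -0.016], [-0.01, 0.163, 0.987, 1.101], [0.0, 0.0, 0.0, 1.0]]
dryer scene [([325.0, 342.0], 0.72)]
dryer top [([369.0, 287.0], 0.9), ([324.0, 210.0], 0.15)]
    [ 5.463e-01 -9.770e-02  5.000e-04] [0.0004 0.0004]
bath_corner scene [([216.0, 157.0], 0.65)]
bath_corner top [(
[... 733 characters left out ...]
 0.45)]
    [ 0.4835 -0.134   0.0894] [0.0019 0.0019]
green_key_top scene [([348.0, 334.0], 0.72)]
green_key_top top [([417.0, 311.0], 0.55)]
    [ 0.493  -0.1854  0.0959] [0.0003 0.0003]
staining_jar scene []
staining_jar top [([324.0, 208.0], 0.77)]
beaker scene [([392.0, 291.0], 0.8)]
beaker top [([366.0, 195.0], 0.95), ([365.0, 287.0], 0.24)]
    [ 0.7473 -0.0913 -0.0015] [0.0012 0.0012]
cassette_b1 scene [([261.0, 303.0], 0.64)]
cassette_b1 top [([334.0, 325.0], 0.52), ([299.0, 289.0], 0.47)]
    [ 0.4673 -0.027   0.0856] [0.0038 0.0038]
petri_dish scene [([366.0, 264.0], 0.74), ([438.0, 310.0], 0.67)]
petri_dish top [([412.0, 193.0], 0.91)]
    [ 0.6792 -0.1352  0.1244] [0.0526 0.0526]
```

View pics/scene0.png

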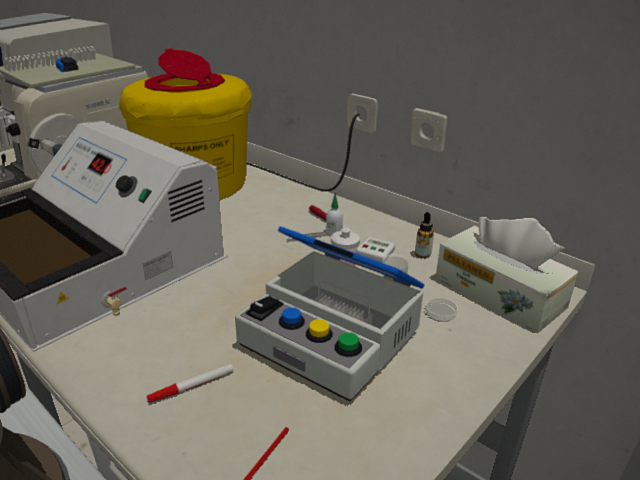

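View pics/top0.png

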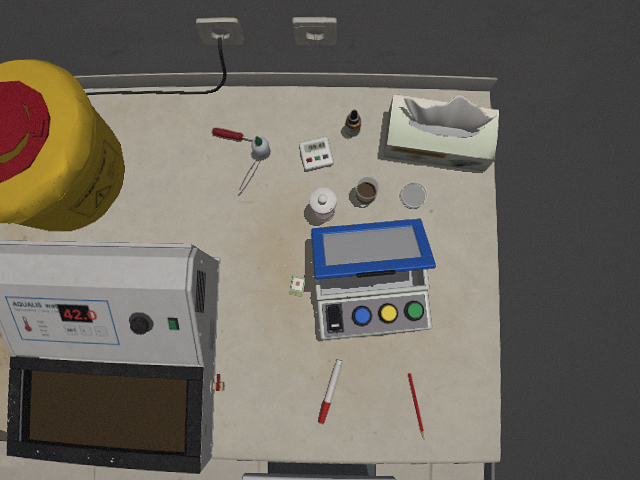

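The scene view shows the rocker near (263,305), blue (291,315), yellow (319,328) and green (348,342), with the lid open. The top view shows the same row at y≈315, from x=334 to 415, with the jar, beaker and dish behind the dryer and the cassette on its left at (297,286). The networks' points agree with this. Next I'll fit the dryer pose.

```bash
cat > fit.py <<'E'
from h import *
P=dict(dryer=(0,0,0),lid_hinge=(.114,0,.086),rocker_on_end=(-.062-.0173,.08,.0792+.0),blue_key_top=(-.062,.026,.086),yellow_key_top=(-.062,-.026,.086),green_key_top=(-.062,-.078,.086))
P['rocker_on_end']=(-.062-.016*np.cos(.2)+.008*np.sin(-.2)*-1*-1,.08,.0745+.008*np.cos(.2)+.016*np.sin(.2))
def pt(s,n):
    p=P[n]; c,k=np.cos(s[2]),np.sin(s[2])
    return np.array([s[0]+c*p[0]-k*p[1],s[1]+k*p[0]+c*p[1],p[2]])
def fit(obs):
    f=lambda s:np.concatenate([(proj(c,pt(s,n))-xy)*w for c,n,xy,w in obs])
    r=least_squares(f,[.546,-.098,.1],loss='soft_l1',f_scale=2.)
    return r.x,f(r.x).reshape(-1,2)
E
python3 - <<'E'
from fit import *
obs=[]
for cn in('scene','top'):
    arm.grab_frame(cn); c=camT(cn)
    for n in P:
        r=arm.spot_point(n,cn)
        if r: obs.append((c,n,np.array(r[0]['xy']),1.))
s,e=fit(obs); print(s.round(4),e.round(1).tolist())
for n in P: print(n,pt(s,n).round(4))
u=np.array([np.cos(s[2]),np.sin(s[2])])
h=pt(s,'lid_hinge')
le=lambda a:np.r_[h[:2]+u*(-.136*np.cos(a)-(.01*np.sin(a))*-1*-1*-1*-1*1 if 0 else (-.136*np.cos(a)+.01*np.sin(a))),.086+.136*np.sin(a)+.01*np.cos(a)]
o=[]
for cn in('scene','top'):
    arm.grab_frame(cn); o.append((camT(cn),np.array(arm.spot_point('lid_edge',cn)[0]['xy'])))
r=least_squares(lambda a:np.concatenate([proj(c,le(a[0]))-xy for c,xy in o]),[.6]); print('lid',r.x,r.fun,le(r.x[0]))
E
```

```text
[ 0.5512 -0.099   0.1061] [[0.6, 1.2], [0.3, 1.8], [1.9, 1.1], [-0.8, -2.2], [0.6, -4.7], [-2.4, 1.1], [0.2, 0.6], [-0.5, -0.5], [1.5, 2.6], [0.4, 0.5], [-0.2, -6.5], [-3.3, -0.2]]
dryer [ 0.5512 -0.099   0.    ]
lid_hinge [ 0.6646 -0.0869  0.086 ]
rocker_on_end [ 0.4639 -0.0278  0.0855]
blue_key_top [ 0.4868 -0.0797  0.086 ]
yellow_key_top [ 0.4923 -0.1314  0.086 ]
green_key_top [ 0.4978 -0.1831  0.086 ]
lid [0.64088906] [-1.98493632  0.08083384  2.40416383 -1.37278358] [ 0.56213721 -0.09784572  0.17533118]
```

Emit:
move_arm --pt "0 0 41 0 0 0" --pt "0 0 41 0 0 0" --pt "0 0 41 0 0 0" --pt "10 -20 30 0 0 0" --pt "20 -35 0 0 0 0" --claw 255

```text
t: 2.62
eef_pos: [0.2139, 0.5961, 0.5637]
ee_rot: [-3.133, -0.0, -0.274]
force: [1.0, -0.5, 0.6]
width: 0.0597
```

Emit:
move_arm --pt "20 -33 0 0 0 1" --pt "20 -33 0 0 0 1" --pt "20 -33 0 0 0 1" --pt "20 -33 0 0 0 1" --pt "20 -33 0 0 0 1"

```text
t: 3.03
eef_pos: [0.315, 0.4274, 0.5579]
ee_rot: [-3.141, -0.0, -0.188]
force: [2.3, 0.2, -0.3]
width: 0.0263
```

Emit:
move_arm --pt "18 -35 0 0 0 1" --pt "18 -35 0 0 0 1" --pt "18 -35 0 0 0 1" --pt "18 -35 0 0 0 1" --pt "18 -35 0 0 0 1"

```text
t: 3.45
eef_pos: [0.4047, 0.2522, 0.5581]
ee_rot: [-3.141, -0.001, -0.101]
force: [1.0, 0.4, 0.1]
width: 0.0009
```

Emit:
move_arm --pt "8 -38 0 0 0 1" --pt "8 -38 0 0 0 1" --pt "8 -38 0 0 0 1" --pt "8 -38 -5 0 0 1" --pt "8 -38 -5 0 0 1"

```text
t: 3.87
eef_pos: [0.4441, 0.0623, 0.5482]
ee_rot: [-3.141, -0.002, -0.014]
force: [1.5, 0.5, 0.0]
width: 0.0006
```

Emit:
move_arm --pt "0 -38 -5 0 0 2" --pt "0 -38 -5 0 0 2" --pt "0 -38 -5 0 0 1.5" --pt "0 -36 -5 0 0 1.3" --pt "0 0 0 0 0 0"

```text
t: 4.28
eef_pos: [0.4436, -0.0902, 0.5269]
ee_rot: [3.141, 0.001, 0.101]
force: [0.3, 0.9, -0.0]
width: 0.0004
```

```bash
cat > look.py <<'E'
from fit import *
import sys
st=arm.get_state(); im=arm.grab_frame('wrist'); c=camT('wrist',st)
cv2.imwrite(f'pics/{sys.argv[1]}.png',im[:,:,::-1]); print(st['t'],st['eef_pos'].round(4),st['ee_rot'].round(4),st['force'].round(1),st['width'])
for n in list(P)[2:]:
    r=arm.spot_point(n,'wrist')
    if r: print(n,np.round(r[0]['xy'],1),round(r[0]['score'],2),onz(c,r[0]['xy'],P[n][2]).round(4))
E
python3 look.py w1
```

```text
4.2833 [ 0.4436 -0.0902  0.5269] [3.1408e+00 1.5000e-03 1.0050e-01] [ 0.3  0.9 -0. ] 0.0004200013846318808
rocker_on_end [266.6 177.7] 0.64 [ 0.4632 -0.0291  0.0855]
blue_key_top [313.4 162.4] 0.63 [ 0.4852 -0.0795  0.086 ]
yellow_key_top [358.2 161.3] 0.84 [ 0.4914 -0.1285  0.086 ]
green_key_top [406.3 162.8] 0.77 [ 0.4953 -0.1817  0.086 ]
```

View pics/w1.png

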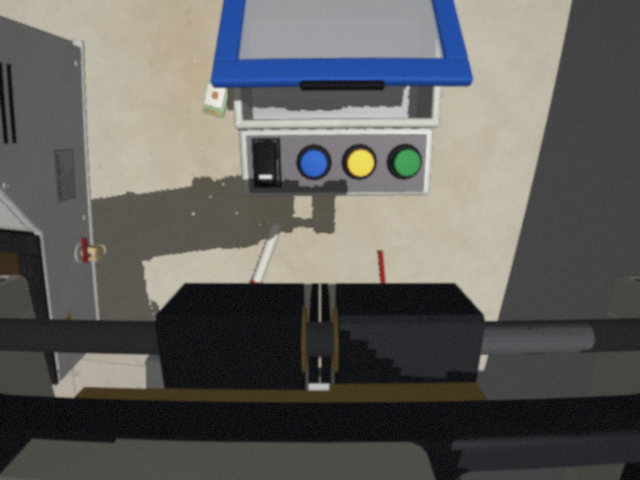

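The wrist view shows the dryer row with the rocker (266,165), blue (314,162), yellow (358,162) and green (406,162). The lid's blue front edge is at row 70, with a black handle at its middle. The positions agree with the fit to within 3 mm. Next is the lid.

Emit:
move_arm --pt "27 -1 -30 0 0 0" --pt "27 -1 -30 0 0 0" --pt "27 -1 -30 0 0 0" --pt "27 -1 -30 0 0 0" --pt "25 -1 -30 0 0 0"

```text
t: 4.95
eef_pos: [0.5791, -0.089, 0.3765]
ee_rot: [-3.142, -0.001, 0.106]
force: [1.2, 0.5, 0.3]
width: 0.0003
```

Emit:
move_arm --pt "0 0 -10 0 0 0" --pt "0 0 -10 0 0 0" --pt "0 0 -10 0 0 0" --pt "-3 -0.3 -8 0 0 0" --pt "-3 -0.3 -8 0 0 0"

```text
t: 5.37
eef_pos: [0.5711, -0.0908, 0.3325]
ee_rot: [3.142, -0.002, 0.105]
force: [0.0, -0.1, 1.8]
width: 0.0007
```

Emit:
move_arm --pt "-3 -0.3 -8 0 0 0" --pt "-3 -0.3 -8 0 0 0" --pt "-3 -0.3 -8 0 0 0" --pt "-3 -0.3 -8 0 0 0" --pt "-3 -0.3 -8 0 0 0"

```text
t: 5.78
eef_pos: [0.5562, -0.0929, 0.2912]
ee_rot: [-3.142, -0.001, 0.104]
force: [0.5, 0.2, 0.2]
width: 0.0003
```

Emit:
move_arm --pt "-2 0 -5 0 0 0" --pt "-2 0 -5 0 0 0" --pt "0 0 -4 0 0 0" --pt "0 0 -3 0 0 0" --pt "0 0 -2 0 0 0"

```text
t: 6.2
eef_pos: [0.5524, -0.0929, 0.2738]
ee_rot: [3.141, 0.001, 0.104]
force: [-12.5, 4.6, 32.6]
width: 0.0004
```

Run:
```python
from h import *
st=arm.get_state(); print(st['force'],st['eef_pos'])
im=np.hstack([cv2.resize(arm.grab_frame('scene')[180:420,180:500],None,fx=1.25,fy=1.25),cv2.resize(arm.grab_frame('wrist')[:300,120:520],None,fx=1,fy=1)])
cv2.imwrite('pics/lid.png',im[:,:,::-1])
```

```text
[-12.47809965   4.62534048  32.60909119] [ 0.55236333 -0.09287771  0.27380058]
```

View pics/lid.png

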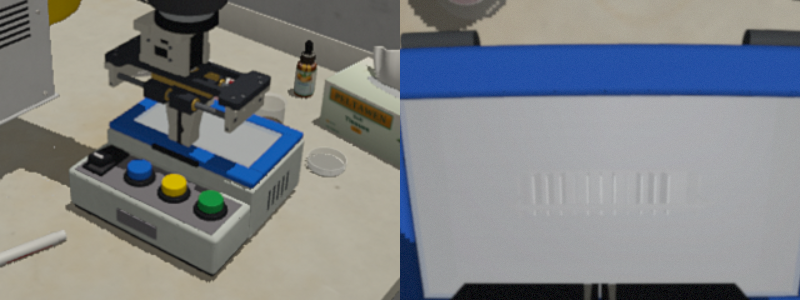

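The lid is shut: the fingertips press on it at 96 mm with 33 N. Next is the rocker.

Emit:
move_arm --pt "0 0 20 0 0 0" --pt "0 0 20 0 0 0" --pt "-31 21 0 0 0 0" --pt "-30 21 0 0 0 0" --pt "-30 22 0 0 0 0"

```text
t: 6.72
eef_pos: [0.4606, -0.0286, 0.3124]
ee_rot: [-3.141, -0.0, 0.102]
force: [0.1, 1.5, 1.2]
width: 0.0004
```

Emit:
move_arm --pt "0 0 -10 0 0 0" --pt "0 0 -10 0 0 0" --pt "0 0 -10 0 0 0" --pt "0 0 -5 0 0 0" --pt "0 0 0 0 0 0"

```text
t: 7.13
eef_pos: [0.4612, -0.0288, 0.2767]
ee_rot: [3.141, 0.002, 0.104]
force: [-0.5, 0.4, -0.7]
width: 0.0002
```

```bash
python3 look.py w2
python3 - <<'E'
from h import *
arm.grab_frame('top'); c=camT('top')
im=np.hstack([cv2.resize(arm.grab_frame('scene')[260:380,200:400],None,fx=2,fy=2),cv2.resize(arm.grab_frame('wrist'),(400,300))[:240]])
cv2.imwrite('pics/rk.png',im[:,:,::-1])
E
```

```text
7.1333 [ 0.4612 -0.0288  0.2767] [3.1413e+00 1.8000e-03 1.0360e-01] [-0.5  0.4 -0.7] 0.00015025691209709455
rocker_on_end [314.7 279.6] 0.89 [ 0.4656 -0.0261  0.0855]
yellow_key_top [536.9 250.3] 0.64 [ 0.4918 -0.1317  0.086 ]
green_key_top [633.3 252.5] 0.94 [ 0.4958 -0.1828  0.086 ]
```

View pics/rk.png

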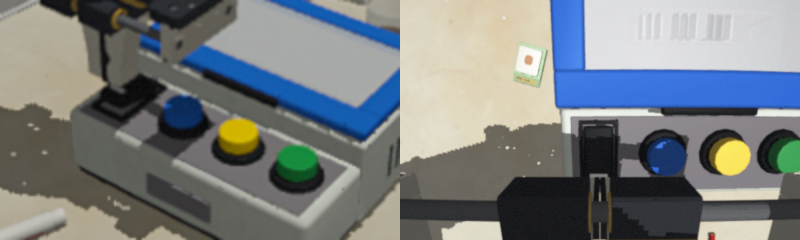

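The fingertips are over the near end of the rocker, at about (120,85) in the scene crop. Press now.

Emit:
move_arm --pt "0 0 -6 0 0 0" --pt "0 0 -5 0 0 0" --pt "0 0 -3 0 0 0" --pt "0 0 -3 0 0 0" --pt "0 0 -2 0 0 0"

```text
t: 7.95
eef_pos: [0.4603, -0.0292, 0.2579]
ee_rot: [3.141, 0.004, 0.103]
force: [-9.9, 0.6, 15.1]
width: 0.0007
```

Emit:
move_arm --pt "0 0 -1 0 0 0" --pt "0 0 -0.5 0 0 0" --pt "0 0 0 0 0 0" --pt "0 0 0 0 0 0" --pt "0 0 0 0 0 0"

```text
t: 8.37
eef_pos: [0.4602, -0.0292, 0.2577]
ee_rot: [3.141, 0.003, 0.104]
force: [-11.8, 1.8, 21.3]
width: 0.0002
```

Emit:
move_arm --pt "0 0 20 0 0 0" --pt "0 0 20 0 0 0" --pt "13 -25 0 0 0 0" --pt "12 -25 0 0 0 0" --pt "0 0 0 0 0 0"

```text
t: 8.78
eef_pos: [0.4882, -0.0808, 0.2973]
ee_rot: [3.141, -0.001, 0.103]
force: [0.8, -0.3, -0.4]
width: 0.0009
```

```bash
python3 look.py w3
python3 - <<'E'
from h import *
im=np.hstack([cv2.resize(arm.grab_frame('scene')[260:380,200:400],None,fx=2,fy=2),cv2.resize(arm.grab_frame('wrist'),(400,300))[:240]])
cv2.imwrite('pics/bl.png',im[:,:,::-1])
E
```

```text
8.7833 [ 0.4882 -0.0808  0.2973] [ 3.141e+00 -1.400e-03  1.031e-01] [ 0.8 -0.3 -0.4] 0.0009155361407684869
rocker_on_end [143.9 137.9] 0.2 [0.5514 0.0139 0.0855]
blue_key_top [316.  281.7] 0.84 [ 0.4841 -0.0795  0.086 ]
yellow_key_top [411.7 278.8] 0.86 [ 0.4911 -0.1313  0.086 ]
green_key_top [503.4 277.2] 0.83 [ 0.4971 -0.1822  0.086 ]
```

View pics/bl.png

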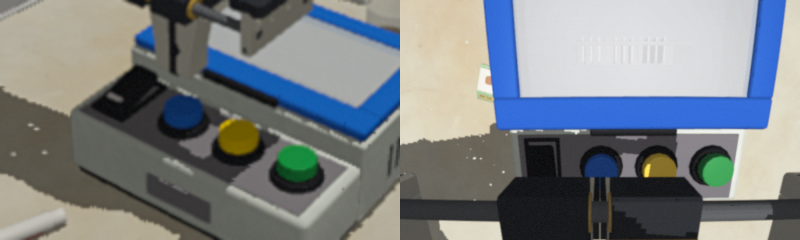

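The rocker's near end is now down, at about (118,100) in the scene crop, so it is on. Next is the blue key.

Emit:
move_arm --pt "-2 1 -12 0 0 0" --pt "0 0 -12 0 0 0" --pt "0 0 -6 0 0 0" --pt "0 0 -4 0 0 0" --pt "0 0 -3 0 0 0"

```text
t: 9.55
eef_pos: [0.4843, -0.0775, 0.2599]
ee_rot: [3.142, 0.001, 0.104]
force: [-2.5, 0.2, 3.5]
width: 0.0004
```

Emit:
move_arm --pt "0 0 -1 0 0 0" --pt "0 0 -1 0 0 0" --pt "0 0 -1 0 0 0" --pt "0 0 0 0 0 0" --pt "0 0 0 0 0 0"

```text
t: 9.97
eef_pos: [0.4844, -0.0778, 0.2583]
ee_rot: [3.142, -0.001, 0.104]
force: [-6.3, 3.8, 11.5]
width: 0.0004
```

Emit:
move_arm --pt "0 0 -1 0 0 0" --pt "0 0 -1 0 0 0" --pt "0 0 0 0 0 0" --pt "0 0 0 0 0 0" --pt "0 0 0 0 0 0"

```text
t: 10.38
eef_pos: [0.4844, -0.0778, 0.258]
ee_rot: [3.141, -0.001, 0.105]
force: [-13.8, 5.9, 32.9]
width: 0.0003
```

Emit:
move_arm --pt "0 0 20 0 0 0" --pt "0 0 22 0 0 0" --pt "4 -35 0 0 0 0" --pt "4 -35 0 0 0 0" --pt "4 -34 0 0 0 0"

```text
t: 10.8
eef_pos: [0.4971, -0.1827, 0.2985]
ee_rot: [3.141, -0.003, 0.106]
force: [1.2, -0.6, 0.3]
width: 0.0006
```

```bash
python3 look.py w4
python3 - <<'E'
from h import *
im=np.hstack([cv2.resize(arm.grab_frame('scene')[260:380,200:400],None,fx=2,fy=2),cv2.resize(arm.grab_frame('wrist'),(400,300))[:240]])
cv2.imwrite('pics/gr.png',im[:,:,::-1])
E
```

```text
10.8 [ 0.4971 -0.1827  0.2985] [ 3.1411e+00 -3.1000e-03  1.0590e-01] [ 1.2 -0.6  0.3] 0.0005784477716948293
rocker_on_end [ 56.3 300.9] 0.86 [ 0.464  -0.0329  0.0855]
blue_key_top [136.3 273.9] 0.91 [ 0.4865 -0.0817  0.086 ]
yellow_key_top [225.8 271.8] 0.89 [ 0.4933 -0.1316  0.086 ]
green_key_top [318.9 275.3] 0.9 [ 0.4967 -0.1825  0.086 ]
```

View pics/gr.png

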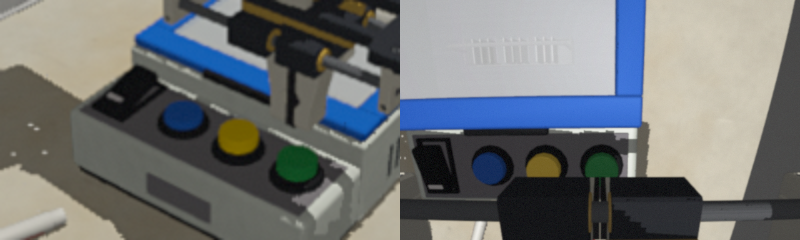

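Blue sits lower than yellow and green, so it is down, and the rocker is still on. Next is green, straight below the fingertips.

Emit:
move_arm --pt "0 0 -12 0 0 0" --pt "0 0 -12 0 0 0" --pt "0 0 -7 0 0 0" --pt "0 0 -4 0 0 0" --pt "0 0 -3 0 0 0"

```text
t: 11.57
eef_pos: [0.4964, -0.1811, 0.259]
ee_rot: [-3.141, 0.001, 0.105]
force: [-2.4, 3.1, 4.8]
width: 0.0005
```

Emit:
move_arm --pt "0 0 -2 0 0 0" --pt "0 0 -1 0 0 0" --pt "0 0 -1 0 0 0" --pt "0 0 0 0 0 0" --pt "0 0 0 0 0 0"

```text
t: 11.98
eef_pos: [0.4963, -0.1812, 0.258]
ee_rot: [3.142, -0.001, 0.105]
force: [-11.7, 9.9, 28.2]
width: 0.0006
```

Green bottomed at the same height as blue (TCP 0.258), with 28 N. Now retreat.

Emit:
move_arm --pt "0 0 20 0 0 0" --pt "0 0 35 0 0 0" --pt "0 0 40 0 0 0" --pt "0 0 40 0 0 0" --pt "-10 0 38 0 0 0"

```text
t: 12.4
eef_pos: [0.4872, -0.1817, 0.4308]
ee_rot: [3.141, -0.001, 0.104]
force: [1.2, -0.3, 0.5]
width: 0.0007
```

Emit:
move_arm --pt "-10 20 38 0 0 0" --pt "-10 20 30 0 0 0" --pt "0 20 0 0 0 0" --pt "0 0 0 0 0 0" --pt "0 0 0 0 0 0"

```text
t: 12.82
eef_pos: [0.4667, -0.1222, 0.4952]
ee_rot: [-3.142, -0.002, 0.106]
force: [0.1, 0.3, -1.1]
width: 0.0005
```

```bash
python3 look.py w5
python3 - <<'E'
from h import *
s=arm.grab_frame('scene'); 
im=np.hstack([cv2.resize(s[240:400,220:460],None,fx=2,fy=2)[:300],cv2.resize(arm.grab_frame('wrist'),(320,240))[:240].repeat(1,0) if 0 else cv2.resize(arm.grab_frame('wrist')[:300],(320,300))])
cv2.imwrite('pics/end.png',im[:,:,::-1])
arm.grab_frame('top'); c={n:camT(n) for n in('top','scene')}
for t in 'lid_edge staining_jar beaker cassette_b1 petri_dish'.split():
    for n in c: print(t,n,[(np.round(x['xy']).tolist(),round(x['score'],2)) for x in arm.spot_point(t,n)[:2]])
E
```

```text
12.8167 [ 0.4667 -0.1222  0.4952] [-3.1416e+00 -2.5000e-03  1.0570e-01] [ 0.1  0.3 -1.1] 0.0005020008168036392
rocker_on_end [229.2 204.3] 0.71 [ 0.4598 -0.0271  0.0855]
blue_key_top [279.6 186.5] 0.56 [ 0.484  -0.0786  0.086 ]
yellow_key_top [333.5 184.5] 0.68 [ 0.492  -0.1339  0.086 ]
green_key_top [379.4 186.6] 0.72 [ 0.4949 -0.1815  0.086 ]
lid_edge top []
lid_edge scene [([316.0, 303.0], 0.82), ([216.0, 155.0], 0.65)]
staining_jar top [([325.0, 211.0], 0.89)]
staining_jar scene [([259.0, 308.0], 0.65)]
beaker top [([365.0, 194.0], 0.66)]
beaker scene [([393.0, 293.0], 0.74), ([326.0, 340.0], 0.33)]
cassette_b1 top [([298.0, 287.0], 0.59)]
cassette_b1 scene []
petri_dish top [([418.0, 193.0], 0.56)]
petri_dish scene [([436.0, 313.0], 0.62)]
```

View pics/end.png

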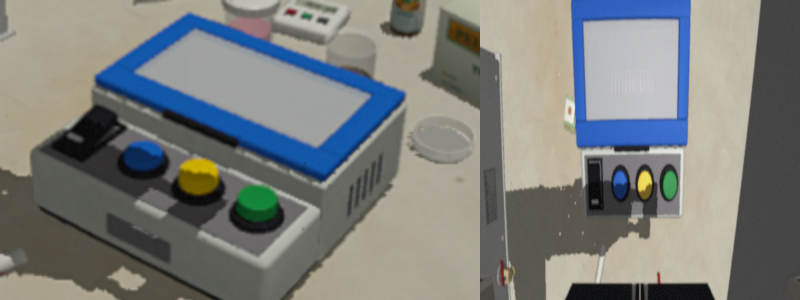

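The lid is shut and level, the rocker is on, and blue is down. Green is back up, yellow is up, and the bystanders haven't moved. Handing in.

```bash
python3 -c "
from station import arm
print(arm.job_done(), arm.get_state()['t'])"
```

```text
the job is handed in; nothing more can be done
the job is handed in; nothing more can be done
```

I started the drying cycle in the order asked and handed the job in about 13 s into the 51 s allowed; the station gave no verdict.

- **Lid:** pushed down until the fingertips stopped at 96 mm, the shut height, with about 33 N. The last picture shows it shut and level.
- **Rocker:** pressed at the pale-bar end until it stopped, with about 21 N. The pictures show that end down, so it is on.
- **Blue key:** pressed until the fingertips stopped at about 80 mm, its fully-down height, with about 33 N. The last picture shows it lower than yellow and green.
- **Green key:** pressed to the same height as blue, with about 28 N, then released. The last picture shows it back up.
- **Yellow key and bystanders:** the yellow key was not touched. From the top camera, the jar, beaker and cassette points were within 3 pixels of where they started. The dish's point was 6 pixels off, which I put down to the detector because the arm never went near it.
- **Disagreements:** the networks mislabelled a few points (for example the rocker as the jar or cassette in the scene view, and the lid edge missed in the last top view). I did not use those. The measured key positions otherwise agreed to about 3 mm.

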